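# Index the jar turntable and load the large jar

## Task

Turn the round jar turntable by its knob until its widest cup stands in the middle of the gap in the guard rail. Then pick up the largest white jar and set it down, not drop it, upright and fully home in that cup; the cup must still stand in the middle of the gap when you leave.

Things in the scene. Friction and masses are not known exactly. Their poses are not given: they have to be found in the camera images.
- paste_jar: the largest of three closed screw-lid jars standing loose on the bench: white, white lid, 44 mm diameter, 43 mm tall, about 50 g. The others, a white one of 36 mm and a clear, blue-lidded one of 20 mm diameter, stand at least 85 mm away, centre to centre. Origin: centre of its underside, z up. A lamp hangs over the left of the bench: swing past it drawn in.
- knob (a point): top centre of the black fluted knob (36 mm diameter, sides 36 to 70 mm above the bench) on the vertical axis of the aluminium turntable (196 mm diameter, top face 20 mm above the bench). They turn as one, both ways, with light friction, and stay where left; it starts 0.6 to 1.4 rad anticlockwise, seen from above, of where it must be. Three empty grey ring cups stand on it, 120 degrees apart.
- big_cup (a point): centre of the floor of the widest cup, 58 mm inside and 65 mm outside diameter (the others, 41 and 27 mm inside, are too narrow for the jar), 62 mm from the knob's axis. Its floor is the turntable's top face, 20 mm above the bench, its rim 32 mm. It goes round with the turntable. A clear plastic tub, 66 mm high, stands on the bench to the left of the turntable.
- load_point (a point): fixed point, 62 mm from the knob's axis, 20 mm above the bench, where the big cup's centre must come: before the middle of the gap (84 degrees wide, on the side towards the robot) in the steel guard rail round the turntable (radius 109 mm, 48 mm high). A small steel stud marks the middle of the gap. Foot and rail are fixed, differently placed and turned each time.

How it is judged:
By the outcome, as a careful person would: the job done as asked, in the order asked, and still so for the second after the job is handed in, with the robot touching nothing.
It also fails if it takes over 45 s, if anything falls off the work surface, if the arm or the gripper's body presses on something with over 40 N, if the wrist force passes 120 N, or if a joint passes its speed limit or range.

## Robot

A 6-joint arm with a two-finger parallel gripper is mounted at the origin on a cart in front of the work surface, level with it; the furniture and walls round the work are solid. World frame = base frame: x ahead of the robot, y to its left, z up, the work surface at z = 0. Lengths are in m, angles in rad, forces in N, time in s.
With the tool pointing down it reaches from about 0.4 to 0.825 m from the base axis. Payload 7 kg.
Tool frame: the origin (TCP) lies at the very end of the fingers, on their centre line; the grasp point (between the pads) lies 19 mm behind it; z points along the fingers, y is the line along which they close (so a half turn about z gives the same grasp; the last joint's range is limited). The gripper opens to 88 mm and grips with 3 to 60 N. Pads are 19 mm wide; open, the fingers measure 130 mm over their backs; the gripper's body (78 mm by 193 mm) begins 47 mm behind the grasp point.
Start: joints at [-0.843, 0.359, 0.012, 0, -1.224, -0.288], TCP at [0.287, -0.611, 0.227] pointing down, gripper open.
Joint ranges: [-3.07, 3.07], [-1.43, 2.12], [-1.02, 1.25], [-3.03, 1.67], [-3.05, -0], [-3.03, 3.03]. Speed limits (rad/s): [2.39, 2.39, 3.01, 3.14, 3.14, 3.14].

## Interface

Orientations are given as [roll, pitch, yaw] about the fixed x, y, z axes, in that order (R = Rz(yaw) Ry(pitch) Rx(roll)).
In Python, from station import arm gives the robot as it stands. The module is installed in compiled form; this text tells all that it offers.
- The arm moves only by the shell command python3 -m crank 'ROWS' [FORCE]. ROWS is JSON, a list of rows, each an object of numbers: "dx", "dy", "dz": the shift along the world's x, y, z in m; "twist": the turn about the world's z in degrees; "grip": the opening, from -1 (shut) to 1 (fully open). A call has exactly 5 rows; each row is the pose to reach, as a shift and turn from the pose commanded when the call began; what a row does not reach only later rows make up. A row lasts 1/12 s, in which the tool goes at most 41.7 mm and 7.16 degrees, less where a joint would pass 70% of its speed; a pose out of reach is approached as far as the arm can. A call with a gripper value outside its range is refused whole. The fingers move at their own pace and stop on an object; FORCE is the grip in N (left out, the last holds). Time passes only in rows, so rows that repeat a pose let the fingers close, or fill a call up. It gives the time, the measured TCP pose, the force, the opening and the grip force at its end, in the units of the state.
- arm.get_state(): the state, without advancing time (a new reading comes with each control period).
- arm.grab_frame(name): name is "side" or "top" or "wrist"; returns the picture (480x640x3 uint8, red, green, blue); there is no depth.
- arm.get_calibration(name): a dict with "fx", "fy", "cx", "cy" (pixels), "cam_to_world" (4x4, takes a point from camera to world coordinates); the wrist camera has in their place "tool_from_camera" (4x4, takes a point from camera to tool coordinates, whose origin is the TCP and whose axes are the flange's). Camera axes: x right, y down, z forward; pixel columns grow to the right and rows downward; lengths in m; the calibration is good to about 2 mm. The wrist camera is an equidistant fisheye: a pixel r from the principal point sees the ray r / f radians off the axis. A picture is of the moment at which its call begins: read the wrist's pose just before it. get_calibration takes no time and is no camera call.
- arm.job_done(): hands the job in; it is judged then, once.
The state is a dict: "t": time; "q": joint angles; "qd": joint speeds; "joint_efforts": joint torques, N m; "eef_pos": TCP position; "ee_rot": TCP orientation; "force": force on the tool from outside, world axes, zero at the start; "moment": the same for the moment, N m; "width": finger opening in m; "gripper_force": force on a finger pad.
Only numpy, scipy, OpenCV 4.12 (cv2) and the standard library are available. Lean on these libraries where they do the work, as an engineer would, in place of code of your own. Each camera call takes 0.05 s, during which the arm holds its last target. There are 200 camera calls.

## Working session

There is one attempt and no reset: what is moved stays moved. The work goes in short steps, Python scripts to look and compute and a shell command to move; the robot and the scene stay as the last step left them, time stands still between calls to the robot, and variables do not carry over. Pictures are saved under pics/ and viewed, at most 10 in all, crops included, and the job is handed in when it is done.

```bash
mkdir -p pics
python3 - <<'E'
from station import arm
import cv2,numpy as np
s=arm.get_state();print({k:np.round(v,3).tolist() for k,v in s.items()})
for n in("top","side"):
    im=arm.grab_frame(n);cv2.imwrite(f"pics/{n}0.png",im[:,:,::-1])
    c=arm.get_calibration(n);print(n,c["fx"],c["cx"],c["cy"],np.round(c["cam_to_world"],3).tolist())
c=arm.get_calibration("wrist");print({k:np.round(v,3).tolist() for k,v in c.items()})
E
```

```text
{'t': 0.0, 'q': [-0.843, 0.359, 0.011, -0.0, -1.224, -0.288], 'qd': [0.001, 0.001, 0.0, 0.001, -0.0, 0.002], 'joint_efforts': [0.0, -58.271, 29.306, 6.997, 0.007, -0.0], 'eef_pos': [0.287, -0.61, 0.226], 'ee_rot': [3.14, -0.0, -2.702], 'force': [0.044, 0.331, 0.76], 'moment': [-0.008, -0.054, -0.039], 'gripper_force': 0.0, 'width': 0.087}
top 485.39114065993516 315.2493866572004 235.94947116070264 [[-0.011, -0.985, 0.174, 0.373], [-1.0, 0.013, 0.01, -0.092], [-0.012, -0.174, -0.985, 0.907], [0.0, 0.0, 0.0, 1.0]]
side 489.81363397728137 316.6767111924213 238.21147003900705 [[-0.996, 0.052, -0.068, 0.561], [0.086, 0.66, -0.746, 0.553], [0.006, -0.749, -0.662, 0.635], [0.0, 0.0, 0.0, 1.0]]
{'fx': 371.648, 'fy': 371.648, 'cx': 320.961, 'cy': 232.992, 'tool_from_camera': [[-0.0, -0.963, -0.271, 0.074], [1.0, -0.0, -0.0, 0.0], [0.0, -0.271, 0.963, -0.158], [0.0, 0.0, 0.0, 1.0]]}
```

View pics/top0.png

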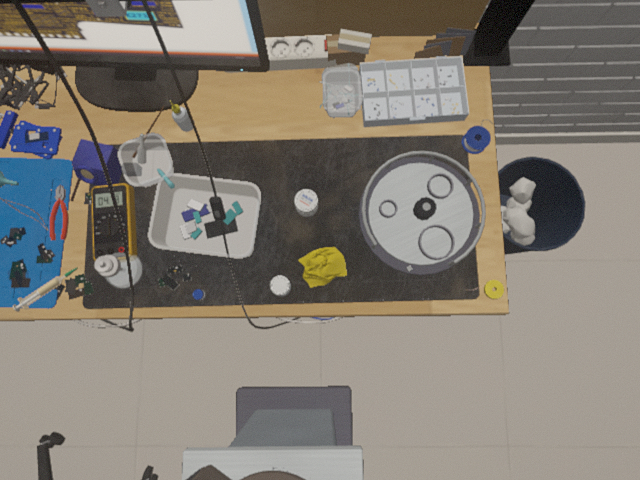

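View pics/side0.png

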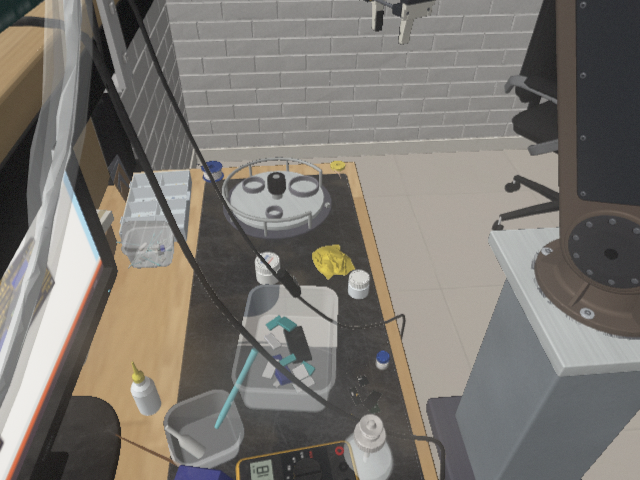

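The top view shows the knob at about (424,208), the big cup at (436,241), the big jar at (306,202), and a possible stud near (410,268). I'll zoom in on the turntable and compute positions.

```bash
cat > h.py <<'E'
from station import arm
import numpy as np,cv2
from scipy.spatial.transform import Rotation as R
def px2w(n,u,v,z):
    c=arm.get_calibration(n);M=np.array(c["cam_to_world"])
    d=M[:3,:3]@[(u-c["cx"])/c["fx"],(v-c["cy"])/c["fy"],1];o=M[:3,3]
    return (o+d*(z-o[2])/d[2])[:2]
def wrist(u,v,z,s):
    c=arm.get_calibration("wrist");M=np.array(c["tool_from_camera"])
    T=np.eye(4);T[:3,:3]=R.from_euler("xyz",s["ee_rot"]).as_matrix();T[:3,3]=s["eef_pos"];M=T@M
    x,y=(u-c["cx"]),(v-c["cy"]);r=np.hypot(x,y);a=r/c["fx"]
    d=M[:3,:3]@[np.sin(a)*x/r,np.sin(a)*y/r,np.cos(a)];o=M[:3,3]
    return (o+d*(z-o[2])/d[2])[:2]
E
python3 - <<'E'
from h import *
im=cv2.imread("pics/top0.png")
cv2.imwrite("pics/crop1.png",cv2.resize(im[140:310,270:500],None,fx=3.4,fy=3.4,interpolation=cv2.INTER_CUBIC))
for n,u,v,z in[("knob",424,208,.07),("cup rim",436,241,.032),("stud",410,268,.0),("jar",306,198,.043),("jar36",281,284,.04)]:print(n,px2w("top",u,v,z).round(3))
E
```

```text
knob [ 0.568 -0.276]
cup rim [ 0.515 -0.303]
stud [ 0.47  -0.259]
jar [ 0.596 -0.067]
jar36 [ 0.44  -0.021]
```

View pics/crop1.png

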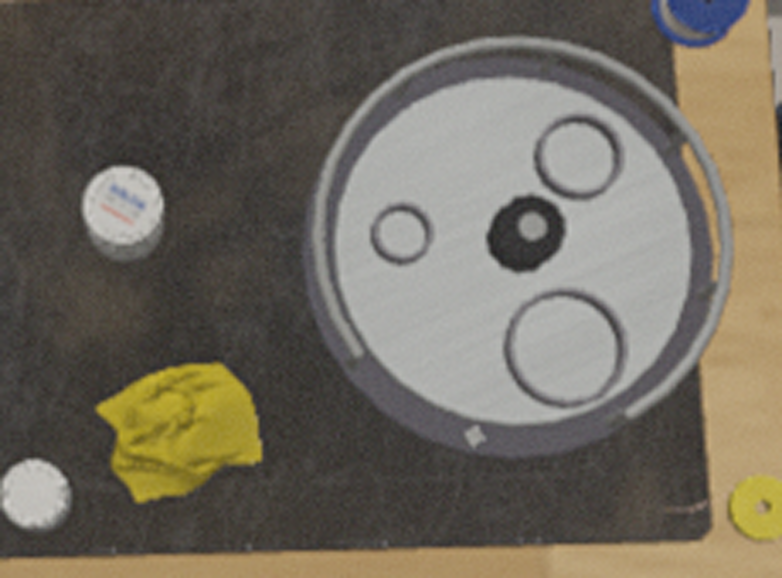

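The crop shows the stud at full-image (410,268), midway between the rail ends at (375,244) and (455,261). The big cup is at (436.5,242.5), anticlockwise of the stud, and the 44 mm jar is at (306,200). Moving above the knob.

```bash
python3 -m crank '[{"dx":0.026,"dy":0.031,"grip":1},{"dx":0.052,"dy":0.062,"grip":1},{"dx":0.078,"dy":0.093,"grip":1},{"dx":0.104,"dy":0.124,"grip":1},{"dx":0.13,"dy":0.155,"grip":1}]' 20
python3 -m crank '[{"dx":0.026,"dy":0.031,"grip":1},{"dx":0.052,"dy":0.062,"grip":1},{"dx":0.078,"dy":0.093,"grip":1},{"dx":0.104,"dy":0.124,"grip":1},{"dx":0.13,"dy":0.155,"grip":1}]'
python3 -m crank '[{"dx":0.021,"dy":0.024,"grip":1},{"dx":0.021,"dy":0.024,"grip":1},{"dx":0.021,"dy":0.024,"grip":1},{"dx":0.021,"dy":0.024,"grip":1},{"dx":0.021,"dy":0.024,"grip":1}]'
python3 - <<'E'
from h import *
import json
s=arm.get_state();im=arm.grab_frame("wrist");cv2.imwrite("pics/w1.png",im[:,:,::-1])
json.dump({k:np.array(s[k]).tolist() for k in("eef_pos","ee_rot","q")},open("s1.json","w"));print(s["eef_pos"],s["ee_rot"],s["q"])
E
```

```text
[ 0.28717423 -0.61037351  0.22572265] [ 3.14008135e+00 -1.53025943e-04 -2.70191696e+00] [-8.42886868e-01  3.59315236e-01  1.11615878e-02 -3.00781872e-04
 -1.22413515e+00 -2.88131473e-01]invalid input at $[0]: expected keys dx, dy, dz, twist, grip
invalid input at $[0]: expected keys dx, dy, dz, twist, grip
invalid input at $[0]: expected keys dx, dy, dz, twist, grip
```

View pics/w1.png

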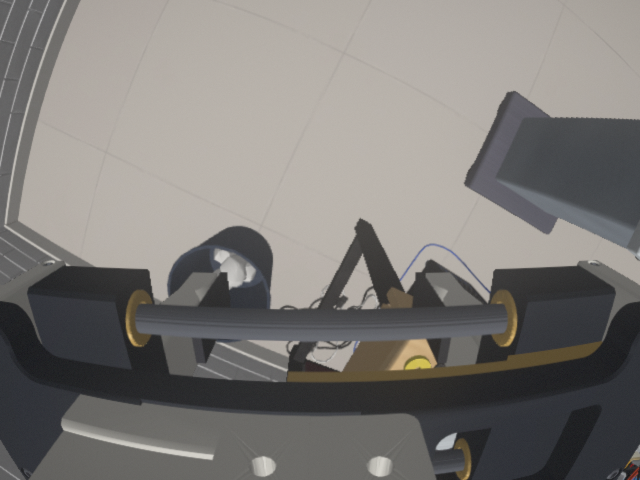

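The wrist camera sees the side of the tool towards the robot, with the gripper filling the lower half of the image. The moves were refused because every row must carry all five keys, so I'll repeat them.

```bash
python3 -m crank '[{"dx":0.026,"dy":0.031,"dz":0,"twist":0,"grip":1},{"dx":0.052,"dy":0.062,"dz":0,"twist":0,"grip":1},{"dx":0.078,"dy":0.093,"dz":0,"twist":0,"grip":1},{"dx":0.104,"dy":0.124,"dz":0,"twist":0,"grip":1},{"dx":0.13,"dy":0.155,"dz":0,"twist":0,"grip":1}]' 20
python3 -m crank '[{"dx":0.026,"dy":0.031,"dz":0,"twist":0,"grip":1},{"dx":0.052,"dy":0.062,"dz":0,"twist":0,"grip":1},{"dx":0.078,"dy":0.093,"dz":0,"twist":0,"grip":1},{"dx":0.104,"dy":0.124,"dz":0,"twist":0,"grip":1},{"dx":0.13,"dy":0.155,"dz":0,"twist":0,"grip":1}]'
python3 -m crank '[{"dx":0.021,"dy":0.024,"dz":0,"twist":0,"grip":1},{"dx":0.021,"dy":0.024,"dz":0,"twist":0,"grip":1},{"dx":0.021,"dy":0.024,"dz":0,"twist":0,"grip":1},{"dx":0.021,"dy":0.024,"dz":0,"twist":0,"grip":1},{"dx":0.021,"dy":0.024,"dz":0,"twist":0,"grip":1}]'
python3 - <<'E'
from h import *
import json
s=arm.get_state();im=arm.grab_frame("wrist");cv2.imwrite("pics/w2.png",im[:,:,::-1])
json.dump({k:np.array(s[k]).tolist() for k in("eef_pos","ee_rot","q")},open("s2.json","w"));print(s["eef_pos"],s["ee_rot"],s["q"])
E
```

```text
t: 0.57
eef_pos: [0.418, -0.4542, 0.2264]
ee_rot: [3.141, -0.0, -2.702]
force: [-0.1, -0.6, -0.8]
width: 0.0878
gripper_force: 0.0
t: 0.98
eef_pos: [0.5482, -0.2989, 0.2265]
ee_rot: [3.141, -0.0, -2.702]
force: [0.8, -0.7, 0.4]
width: 0.0875
gripper_force: 0.0
t: 1.4
eef_pos: [0.5677, -0.2773, 0.2264]
ee_rot: [3.141, -0.0, -2.702]
force: [-0.1, 0.4, -0.0]
width: 0.0873
gripper_force: 0.0
[ 0.56771462 -0.27733422  0.22640267] [ 3.14133759e+00 -4.31659970e-04 -2.70248808e+00] [-1.45969641e-01  2.88760114e-01 -8.91385878e-02  2.77012765e-05
 -1.19339835e+00 -9.85732386e-01]
```

View pics/w2.png

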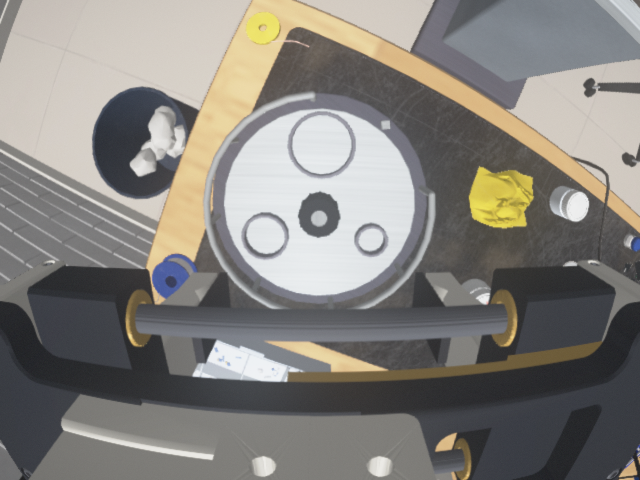

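The turntable is fully visible: cup rim at (322,146), knob cap at (319,217), stud at (386,125), rail ends at (314,95) and (433,195).

Run:
```python
from h import *
import json
s=json.load(open("s2.json"));s0=s
im=cv2.imread("pics/w2.png");hsv=cv2.cvtColor(im,cv2.COLOR_BGR2HSV)
m=((hsv[...,2]<60)).astype(np.uint8);m[:180]=0;m[250:]=0;m[:,:290]=0;m[:,350:]=0
c=max(cv2.findContours(m,0,2)[0],key=cv2.contourArea);kc,kr=cv2.minEnclosingCircle(c);print("knob px",kc,kr)
# cup rim outer: dark ring between radius
g=cv2.cvtColor(im,6)
ring=(g[105:185,280:365]<150).astype(np.uint8)
cs=sorted(cv2.findContours(ring,1,1)[0],key=cv2.contourArea)[::-1][:4]
for c in cs:
    if len(c)>20:print("ring",[np.round(a,1).tolist() if not np.isscalar(a) else a for a in cv2.fitEllipse(c)],"+280,105")
# disc edge points
disc=(g>125).astype(np.uint8);
P=[]
c=np.array(kc)
for a in np.radians(np.arange(0,360,4)):
    for r in np.arange(120,80,-.5):
        u,v=c+r*np.array([np.cos(a),np.sin(a)])
        w=[disc[int(round(c[1]+q*np.sin(a))),int(round(c[0]+q*np.cos(a)))] for q in np.arange(r-8,r)]
        if v<270 and all(w): P.append(wrist(u,v,.02,s));break
P=np.array(P)
from scipy.optimize import least_squares
f=lambda p:np.hypot(*(P-p[:2]).T)-.098
r=least_squares(f,[.568,-.277],loss="soft_l1",f_scale=.001);print("axis from disc",r.x,np.abs(r.fun).mean(),len(P))
k=wrist(*kc,.055,s);k2=wrist(319,217.5,.07,s)
print("knob",k,k2)
for z in(0,.01):print("stud",z,wrist(386,125,z,s))
print("cup",wrist(322,146,.032,s))
ax=r.x
for n,p in[("stud",wrist(386,125,.005,s)),("cup",wrist(322,146,.032,s)),("e1",wrist(314,95,.048,s)),("e2",wrist(433,194,.048,s)),("topstud",px2w("top",410,268.2,.005)),("topcup",px2w("top",436.5,242.6,.032))]:
    d=p-ax;print(n,p,np.hypot(*d),np.degrees(np.arctan2(d[1],d[0])))
```

```text
Traceback (most recent call last):
ValueError: max() iterable argument is empty
```

```bash
cat > m.py <<'E'
from h import *
from scipy.optimize import least_squares
def disc_axis(im,s,c):
    g=cv2.cvtColor(im,6);disc=g>125;P=[]
    for a in np.radians(np.arange(0,360,4)):
        d=np.array([np.cos(a),np.sin(a)])
        for r in np.arange(120,80,-.5):
            q=np.array([np.round(c+d*(r-k)).astype(int) for k in range(1,8)])
            u,v=c+r*d
            if v<265 and disc[q[:,1],q[:,0]].all(): P.append(wrist(u,v,.02,s));break
    P=np.array(P)
    r=least_squares(lambda p:np.hypot(*(P-p[:2]).T)-p[2],[.568,-.277,.098],loss="soft_l1",f_scale=.001)
    return r.x,np.median(abs(r.fun)),len(P)
E
python3 - <<'E'
from m import *
import json
s=json.load(open("s2.json"));im=cv2.imread("pics/w2.png");g=cv2.cvtColor(im,6)
print(g[200:236:4,319],g[217,290:350:4])
x,e,n=disc_axis(im,s,np.array([319,210.]));print("axis",x,e,n);ax=x[:2]
print("knob",wrist(319,217.5,.07,s))
for n,p in[("stud",wrist(386,125,.005,s)),("cup",wrist(322,146,.032,s)),("e1",wrist(314,95,.048,s)),("e2",wrist(433,194,.048,s)),("topstud",px2w("top",410,268.2,.005)),("topcup",px2w("top",436.5,242.6,.032))]:
    d=p-ax;print(n,p,np.hypot(*d),np.degrees(np.arctan2(d[1],d[0])))
E
```

```text
[ 94  96  92 199 198 199 198  94  93] [229 229 146  94  94 110 199 198 199 189  93  93  92 229 229]
axis [ 0.57565211 -0.28873348  0.1103768 ] 0.002668314777315238 66
knob [ 0.56914656 -0.27831685]
stud [ 0.46623508 -0.25163388] 0.11553556902716434 161.26994952751267
cup [ 0.51338356 -0.30151166] 0.06356614561249015 -168.4032848924911
e1 [ 0.47392497 -0.32794778] 0.10902372592958766 -158.9190892477971
e2 [ 0.50704835 -0.18858679] 0.12139124871701723 124.4124210447904
topstud [ 0.46878752 -0.25813213] 0.11115971650936719 164.02060211971653
topcup [ 0.51204778 -0.30336846] 0.0652663290172266 -167.04211537124226
```

```bash
python3 -m crank '[{"dx":0.001,"dy":-0.001,"dz":-0.037,"twist":0,"grip":1},{"dx":0.001,"dy":-0.001,"dz":-0.074,"twist":0,"grip":1},{"dx":0.001,"dy":-0.001,"dz":-0.111,"twist":0,"grip":1},{"dx":0.001,"dy":-0.001,"dz":-0.148,"twist":0,"grip":1},{"dx":0.001,"dy":-0.001,"dz":-0.182,"twist":0,"grip":1}]' 20
python3 -m crank '[{"dx":0,"dy":0,"dz":0,"twist":0,"grip":-0.3},{"dx":0,"dy":0,"dz":0,"twist":0,"grip":-0.3},{"dx":0,"dy":0,"dz":0,"twist":0,"grip":-0.3},{"dx":0,"dy":0,"dz":0,"twist":0,"grip":-0.3},{"dx":0,"dy":0,"dz":0,"twist":0,"grip":-0.3}]'
```

```text
t: 1.87
eef_pos: [0.5682, -0.2788, 0.043]
ee_rot: [-3.142, 0.0, -2.704]
force: [0.3, -0.8, -0.6]
width: 0.0875
gripper_force: 0.0
t: 2.28
eef_pos: [0.5709, -0.2783, 0.0472]
ee_rot: [-3.139, 0.003, -2.702]
force: [0.2, 0.0, -0.4]
width: 0.06
gripper_force: 0.0
```

```bash
python3 -m crank '[{"dx":0,"dy":0,"dz":0,"twist":0,"grip":-0.4},{"dx":0,"dy":0,"dz":0,"twist":0,"grip":-0.6},{"dx":0,"dy":0,"dz":0,"twist":0,"grip":-1},{"dx":0,"dy":0,"dz":0,"twist":0,"grip":-1},{"dx":0,"dy":0,"dz":0,"twist":0,"grip":-1}]' 20
python3 -m crank '[{"dx":0,"dy":0,"dz":0,"twist":0,"grip":-1},{"dx":0,"dy":0,"dz":0,"twist":0,"grip":-1},{"dx":0,"dy":0,"dz":0,"twist":0,"grip":-1},{"dx":0,"dy":0,"dz":0,"twist":0,"grip":-1},{"dx":0,"dy":0,"dz":0,"twist":0,"grip":-1}]'
```

```text
t: 2.7
eef_pos: [0.57, -0.2785, 0.0452]
ee_rot: [-3.14, 0.001, -2.701]
force: [0.4, -3.6, 2.5]
width: 0.0351
gripper_force: 20.0
t: 3.12
eef_pos: [0.57, -0.2784, 0.0452]
ee_rot: [-3.14, 0.001, -2.701]
force: [1.5, -5.0, 4.6]
width: 0.0355
gripper_force: 20.0
```

```bash
python3 -m crank '[{"dx":0,"dy":0,"dz":0,"twist":-5,"grip":-1},{"dx":0,"dy":0,"dz":0,"twist":-10,"grip":-1},{"dx":0,"dy":0,"dz":0,"twist":-15,"grip":-1},{"dx":0,"dy":0,"dz":0,"twist":-20,"grip":-1},{"dx":0,"dy":0,"dz":0,"twist":-25,"grip":-1}]'
python3 -m crank '[{"dx":0,"dy":0,"dz":0,"twist":-5,"grip":-1},{"dx":0,"dy":0,"dz":0,"twist":-9,"grip":-1},{"dx":0,"dy":0,"dz":0,"twist":-12,"grip":-1},{"dx":0,"dy":0,"dz":0,"twist":-12,"grip":-1},{"dx":0,"dy":0,"dz":0,"twist":-12,"grip":-1}]'
python3 - <<'E'
from h import *
import json
s=arm.get_state();im=arm.grab_frame("wrist")[:,:,::-1];cv2.imwrite("pics/w3.png",im)
json.dump({k:np.array(s[k]).tolist() for k in("eef_pos","ee_rot","q")},open("s3.json","w"));print(s["eef_pos"],s["ee_rot"],s["q"])
E
```

```text
t: 3.53
eef_pos: [0.57, -0.2783, 0.0452]
ee_rot: [-3.141, 0.001, 3.141]
force: [0.6, -4.1, 4.2]
width: 0.0352
gripper_force: 20.0
t: 3.95
eef_pos: [0.57, -0.2782, 0.0452]
ee_rot: [-3.141, 0.001, 2.938]
force: [1.5, -4.1, 5.0]
width: 0.0355
gripper_force: 20.0
[ 0.57003433 -0.27816634  0.04522308] [-3.14116417e+00  1.43394062e-03  2.93761072e+00] [-1.46470523e-01  4.55422887e-01 -2.94307642e-01  6.98024990e-04
 -8.19658978e-01 -1.62878407e+00]
```

View pics/w3.png

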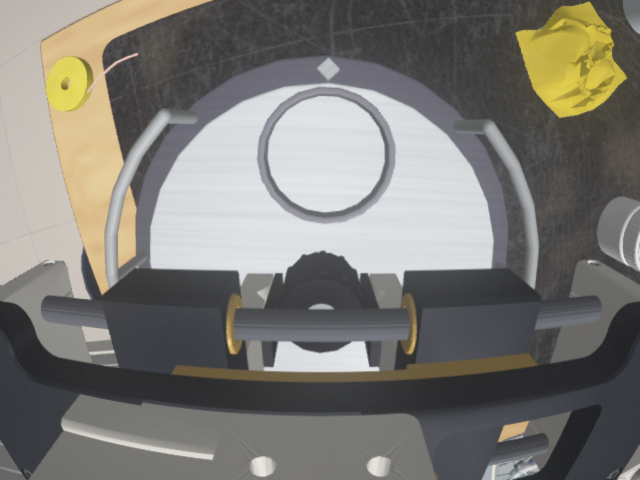

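The knob is gripped and turned. The cup ring spans columns 258–395 and rows 87–222, with the stud at (328,69). Computing the remaining angle.

Run:
```python
from h import *
import json
s=json.load(open("s3.json"));im=cv2.imread("pics/w3.png");g=cv2.cvtColor(im,6)
# outer ring edge via fitEllipse on dark ring pixels' contour
m=((g<185)).astype(np.uint8);m[:80]=0;m[228:]=0;m[:,:250]=0;m[:,402:]=0
n,l,st,ce=cv2.connectedComponentsWithStats(m)
for i in range(1,n):
    if st[i,2]>110 and st[i,3]>100:
        cs=cv2.findContours((l==i).astype(np.uint8),1,1)[0]
        for c in cs:
            if len(c)>60:
                P=np.array([wrist(*p[0],.032,s) for p in c]);A=np.c_[2*P,np.ones(len(P))];x=np.linalg.lstsq(A,(P**2).sum(1),rcond=None)[0]
                print("circle",x[:2],np.sqrt(x[2]+x[0]**2+x[1]**2))
k=np.array([.5695,-.2783])
def rep(n,p):
    d=p-k;print(n,p.round(4),np.hypot(*d).round(4),np.degrees(np.arctan2(d[1],d[0])).round(2))
for e in(258,395),:
    L=wrist(e[0],154,.032,s);Rr=wrist(e[1],154,.032,s);rep("cupLR",(L+Rr)/2)
for z in(0,.005,.01):rep("stud",wrist(328,69,z,s))
rep("e1",wrist(195,118,.048,s));rep("e2",wrist(457,126,.048,s))
```

```text
circle [ 0.50883703 -0.26340829] 0.027166836546651047
circle [ 0.50941111 -0.26340452] 0.03177507417739172
cupLR [ 0.5084 -0.2629] 0.063 165.86
stud [ 0.4652 -0.2528] 0.1074 166.26
stud [ 0.466  -0.2531] 0.1065 166.3
stud [ 0.4668 -0.2533] 0.1057 166.33
e1 [ 0.4798 -0.3146] 0.0968 -157.97
e2 [ 0.5057 -0.2052] 0.097 131.12
```

Cup at 166.0°, stud at 166.3°, which agree within measurement accuracy. Releasing and lifting.

```bash
python3 -m crank '[{"dx":0,"dy":0,"dz":0,"twist":0,"grip":0},{"dx":0,"dy":0,"dz":0,"twist":0,"grip":0.5},{"dx":0,"dy":0,"dz":0,"twist":0,"grip":0.8},{"dx":0,"dy":0,"dz":0,"twist":0,"grip":0.8},{"dx":0,"dy":0,"dz":0,"twist":0,"grip":0.8}]'
python3 -m crank '[{"dx":0,"dy":0,"dz":0.02,"twist":0,"grip":1},{"dx":0,"dy":0,"dz":0.06,"twist":0,"grip":1},{"dx":0,"dy":0,"dz":0.1,"twist":0,"grip":1},{"dx":0,"dy":0,"dz":0.14,"twist":0,"grip":1},{"dx":0,"dy":0,"dz":0.17,"twist":0,"grip":1}]'
python3 - <<'E'
from h import *
a=arm.get_state()
print("jar",px2w("top",306.5,200.3,.043),px2w("side",267,259,.043))
def ray(n,u,v):
    c=arm.get_calibration(n);M=np.array(c["cam_to_world"]);return M[:3,3],M[:3,:3]@[(u-c["cx"])/c["fx"],(v-c["cy"])/c["fy"],1]
o1,d1=ray("top",217,210);o2,d2=ray("side",288,283)
t=np.linalg.lstsq(np.c_[d1,-d2],o2-o1,rcond=None)[0];print("cable switch",o1+t[0]*d1,o2+t[1]*d2)
E
```

```text
t: 4.42
eef_pos: [0.569, -0.2774, 0.0441]
ee_rot: [3.141, -0.001, 2.936]
force: [-0.1, 0.0, -0.5]
width: 0.0632
gripper_force: 0.0
t: 4.83
eef_pos: [0.5698, -0.2779, 0.2182]
ee_rot: [-3.141, 0.003, 2.936]
force: [2.2, -0.1, 0.7]
width: 0.0872
gripper_force: 0.0
jar [ 0.59184831 -0.06770203] [ 0.59075667 -0.06616818]
cable switch [0.5554264  0.07712493 0.13036939] [0.55735294 0.07672463 0.13073488]
```

```bash
python3 -m crank '[{"dx":0.004,"dy":0.035,"dz":0,"twist":0,"grip":1},{"dx":0.008,"dy":0.07,"dz":0,"twist":0,"grip":1},{"dx":0.012,"dy":0.105,"dz":0,"twist":0,"grip":1},{"dx":0.016,"dy":0.14,"dz":0,"twist":0,"grip":1},{"dx":0.02,"dy":0.175,"dz":0,"twist":0,"grip":1}]'
python3 -m crank '[{"dx":0.002,"dy":0.036,"dz":0,"twist":0,"grip":1},{"dx":0.002,"dy":0.036,"dz":-0.02,"twist":0,"grip":1},{"dx":0.002,"dy":0.036,"dz":-0.04,"twist":0,"grip":1},{"dx":0.002,"dy":0.036,"dz":-0.04,"twist":0,"grip":1},{"dx":0.002,"dy":0.036,"dz":-0.04,"twist":0,"grip":1}]'
python3 - <<'E'
from h import *
import json
s=arm.get_state();im=arm.grab_frame("wrist")[:,:,::-1];cv2.imwrite("pics/w4.png",im)
json.dump({k:np.array(s[k]).tolist() for k in("eef_pos","ee_rot","q")},open("s4.json","w"));print(s["eef_pos"],s["ee_rot"],s["q"])
E
```

```text
t: 5.25
eef_pos: [0.589, -0.1011, 0.2146]
ee_rot: [3.141, -0.0, 2.936]
force: [1.0, 0.5, 0.1]
width: 0.0876
gripper_force: 0.0
t: 5.67
eef_pos: [0.5906, -0.0667, 0.1738]
ee_rot: [-3.14, -0.003, 2.936]
force: [0.0, -0.7, 1.1]
width: 0.0877
gripper_force: 0.0
[ 0.59057468 -0.06671622  0.1738083 ] [-3.14046448e+00 -2.51622315e-03  2.93620372e+00] [ 2.16105915e-01  2.68133034e-01 -2.43687722e-01 -1.26499368e-08
 -1.06173313e+00 -1.99228975e+00]
```

View pics/w4.png

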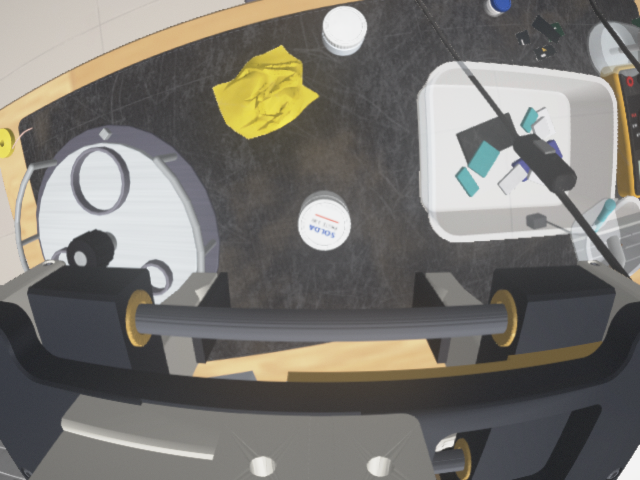

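Jar lid is at (325,224), roughly centred between the fingers. The cable runs well to the right, over the tray.

Run:
```python
from h import *
import json
s=json.load(open("s4.json"));p=wrist(325,224,.043,s);print(p,p-np.array(s["eef_pos"])[:2])
```

```text
[ 0.59107431 -0.06390146] [0.00049962 0.00281477]
```

```bash
python3 -m crank '[{"dx":0.001,"dy":0.001,"dz":-0.035,"twist":0,"grip":1},{"dx":0.001,"dy":0.001,"dz":-0.07,"twist":0,"grip":1},{"dx":0.001,"dy":0.001,"dz":-0.105,"twist":0,"grip":1},{"dx":0.001,"dy":0.001,"dz":-0.135,"twist":0,"grip":1},{"dx":0.001,"dy":0.001,"dz":-0.155,"twist":0,"grip":1}]' 20
python3 -m crank '[{"dx":0,"dy":0,"dz":0,"twist":0,"grip":0.4},{"dx":0,"dy":0,"dz":0,"twist":0,"grip":0.2},{"dx":0,"dy":0,"dz":0,"twist":0,"grip":0},{"dx":0,"dy":0,"dz":0,"twist":0,"grip":-0.2},{"dx":0,"dy":0,"dz":0,"twist":0,"grip":-0.5}]' 15
python3 -m crank '[{"dx":0,"dy":0,"dz":0,"twist":0,"grip":-0.5},{"dx":0,"dy":0,"dz":0,"twist":0,"grip":-0.5},{"dx":0,"dy":0,"dz":0,"twist":0,"grip":-0.5},{"dx":0,"dy":0,"dz":0,"twist":0,"grip":-0.5},{"dx":0,"dy":0,"dz":0,"twist":0,"grip":-0.5}]'
```

```text
t: 6.13
eef_pos: [0.592, -0.0665, 0.018]
ee_rot: [-3.141, -0.001, 2.934]
force: [-1.2, 0.4, -0.8]
width: 0.088
gripper_force: 0.0
t: 6.55
eef_pos: [0.5937, -0.0656, 0.0216]
ee_rot: [3.14, 0.003, 2.936]
force: [-0.7, 0.4, -0.4]
width: 0.0596
gripper_force: 0.0
t: 6.97
eef_pos: [0.5928, -0.0657, 0.0203]
ee_rot: [3.141, 0.001, 2.936]
force: [-2.6, 0.8, 6.7]
width: 0.0435
gripper_force: 15.0
```

```bash
python3 -m crank '[{"dx":0,"dy":0,"dz":0.015,"twist":0,"grip":-0.5},{"dx":0,"dy":0,"dz":0.04,"twist":0,"grip":-0.5},{"dx":0,"dy":0,"dz":0.07,"twist":0,"grip":-0.5},{"dx":0,"dy":0,"dz":0.1,"twist":0,"grip":-0.5},{"dx":0,"dy":0,"dz":0.12,"twist":0,"grip":-0.5}]'
python3 -m crank '[{"dx":-0.008,"dy":-0.02,"dz":0,"twist":0,"grip":-0.5},{"dx":-0.018,"dy":-0.045,"dz":0,"twist":0,"grip":-0.5},{"dx":-0.028,"dy":-0.07,"dz":0,"twist":0,"grip":-0.5},{"dx":-0.039,"dy":-0.095,"dz":0,"twist":0,"grip":-0.5},{"dx":-0.05,"dy":-0.12,"dz":0,"twist":0,"grip":-0.5}]'
python3 -m crank '[{"dx":-0.01,"dy":-0.025,"dz":0,"twist":0,"grip":-0.5},{"dx":-0.02,"dy":-0.05,"dz":0,"twist":0,"grip":-0.5},{"dx":-0.028,"dy":-0.07,"dz":0,"twist":0,"grip":-0.5},{"dx":-0.032,"dy":-0.078,"dz":0,"twist":0,"grip":-0.5},{"dx":-0.032,"dy":-0.078,"dz":0,"twist":0,"grip":-0.5}]'
python3 - <<'E'
from h import *
import json
s=arm.get_state();im=arm.grab_frame("wrist")[:,:,::-1];cv2.imwrite("pics/w5.png",im)
json.dump({k:np.array(s[k]).tolist() for k in("eef_pos","ee_rot","q")},open("s5.json","w"));print(s["eef_pos"],s["ee_rot"],s["force"])
E
```

```text
t: 7.38
eef_pos: [0.593, -0.0658, 0.1423]
ee_rot: [3.141, 0.002, 2.936]
force: [0.7, -0.2, -0.9]
width: 0.0435
gripper_force: 15.0
t: 7.8
eef_pos: [0.5416, -0.1866, 0.1395]
ee_rot: [3.142, -0.0, 2.936]
force: [-0.9, -0.0, -1.0]
width: 0.0431
gripper_force: 15.0
t: 8.22
eef_pos: [0.5092, -0.2651, 0.1393]
ee_rot: [3.142, -0.001, 2.933]
force: [0.2, -0.0, 0.1]
width: 0.043
gripper_force: 15.0
[ 0.50921286 -0.2651251   0.13928222] [ 3.14157020e+00 -7.50695316e-04  2.93324141e+00] [ 0.19499255 -0.02500672  0.09545297]
```

View pics/w5.png

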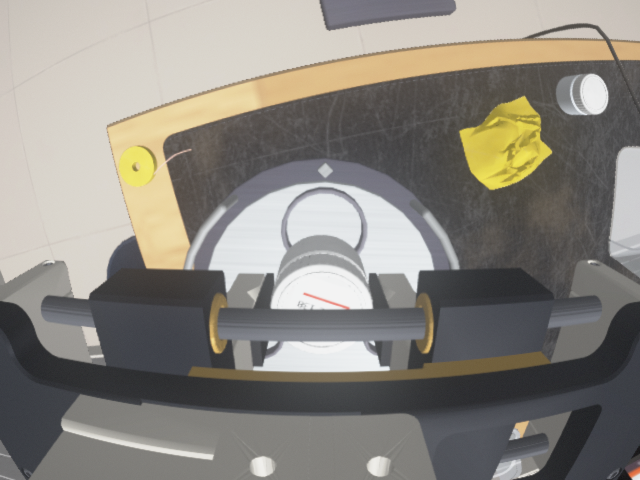

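Jar is held upright over the cup. The visible cup arc has its left, right and near edges at (281,228), (367,228) and (324,187), and the stud is at (325,170).

Run:
```python
from h import *
import json
s=json.load(open("s5.json"));e=np.array(s["eef_pos"])[:2]
L,Rr,T=[wrist(*p,.032,s) for p in((281,228),(367,228),(324,187))]
ax=np.array([.5695,-.2783]);st=wrist(325,170,.005,s);u=(st-ax)/np.hypot(*(st-ax))
print("L-R",(L+Rr)/2,np.hypot(*(L-Rr)),"from top",T-u*.0325,"stud",st,np.degrees(np.arctan2(u[1],u[0])))
z=e is not None and s["eef_pos"][2]-.020+.043
print("jar lateral",(wrist(272,295,z,s)+wrist(372,295,z,s))/2,"far edge",wrist(320,347,z,s),"near",wrist(320,270,z,s))
print("eef",e)
```

```text
L-R [ 0.50687876 -0.26253474] 0.06386141849367923 from top [ 0.5085125  -0.26402869] stud [ 0.46784382 -0.25335263] 166.21157683984237
jar lateral [ 0.4998439  -0.26288409] far edge [ 0.52390042 -0.26883225] near [ 0.48895837 -0.26139386]
eef [ 0.50921286 -0.2651251 ]
```

```bash
python3 -m crank '[{"dx":0.001,"dy":0,"dz":-0.02,"twist":0,"grip":-0.5},{"dx":0.001,"dy":0,"dz":-0.04,"twist":0,"grip":-0.5},{"dx":0.001,"dy":0,"dz":-0.06,"twist":0,"grip":-0.5},{"dx":0.001,"dy":0,"dz":-0.076,"twist":0,"grip":-0.5},{"dx":0.001,"dy":0,"dz":-0.08,"twist":0,"grip":-0.5}]'
python3 - <<'E'
from h import *
import json
s=arm.get_state();im=arm.grab_frame("wrist")[:,:,::-1];cv2.imwrite("pics/w6.png",im[100:400,150:500].repeat(2,0).repeat(2,1))
json.dump({k:np.array(s[k]).tolist() for k in("eef_pos","ee_rot","q")},open("s6.json","w"));print(s["eef_pos"],s["ee_rot"],s["force"])
E
```

```text
t: 8.68
eef_pos: [0.5102, -0.2623, 0.0568]
ee_rot: [3.141, -0.004, 2.936]
force: [-0.2, 0.5, -0.6]
width: 0.0432
gripper_force: 15.0
[ 0.5101955  -0.26227571  0.05684873] [ 3.14123712 -0.00406993  2.93619516] [-0.15636872  0.47466702 -0.61877811]
```

View pics/w6.png

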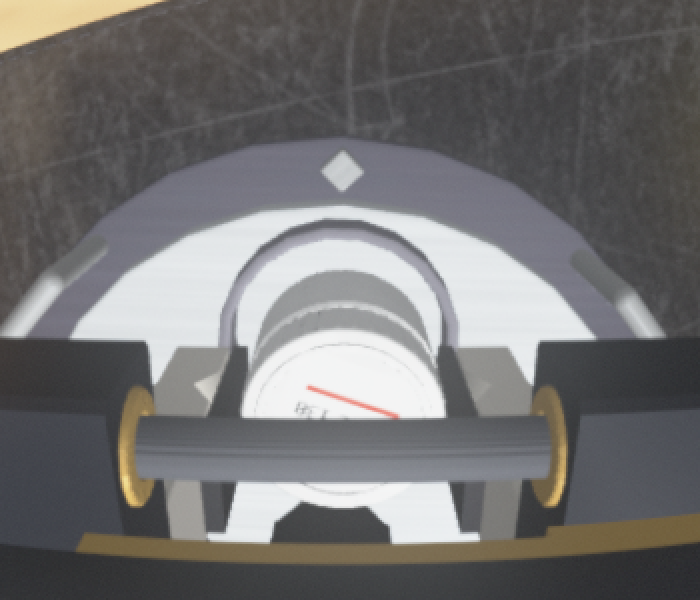

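Cup inner near edge at full-image (319,220), jar's near bottom edge at (321,235), both centred on almost the same column. Checking clearance.

Run:
```python
from h import *
import json
s=json.load(open("s6.json"));u=np.array([-.971,.237])
print("jar c",wrist(321,235,s["eef_pos"][2]-.020,s)-u*.022,"cup c",wrist(319.5,220,.032,s)-u*.029,wrist(319.5,210,.032,s)-u*.0325)
print("lat jar,cup",(wrist(279,260,.037,s)+wrist(364,260,.037,s))/2,(wrist(260,260,.032,s)+wrist(379,260,.032,s))/2)
```

```text
jar c [ 0.50949555 -0.26305001] cup c [ 0.50974372 -0.26411916] [ 0.50806891 -0.26388484]
lat jar,cup [ 0.50115462 -0.2602898 ] [ 0.50275126 -0.26170943]
```

Jar and cup centres agree to about 1 mm, so I'll lower gently.

```bash
python3 -m crank '[{"dx":0,"dy":-0.001,"dz":-0.004,"twist":0,"grip":-0.5},{"dx":0,"dy":-0.001,"dz":-0.008,"twist":0,"grip":-0.5},{"dx":0,"dy":-0.001,"dz":-0.011,"twist":0,"grip":-0.5},{"dx":0,"dy":-0.001,"dz":-0.013,"twist":0,"grip":-0.5},{"dx":0,"dy":-0.001,"dz":-0.014,"twist":0,"grip":-0.5}]'
python3 -m crank '[{"dx":0,"dy":0,"dz":-0.001,"twist":0,"grip":-0.5},{"dx":0,"dy":0,"dz":-0.001,"twist":0,"grip":-0.5},{"dx":0,"dy":0,"dz":-0.002,"twist":0,"grip":-0.5},{"dx":0,"dy":0,"dz":-0.002,"twist":0,"grip":-0.5},{"dx":0,"dy":0,"dz":-0.002,"twist":0,"grip":-0.5}]'
```

```text
t: 9.15
eef_pos: [0.5115, -0.2647, 0.0457]
ee_rot: [3.142, 0.001, 2.936]
force: [1.0, 0.5, -0.9]
width: 0.0432
gripper_force: 15.0
t: 9.57
eef_pos: [0.5114, -0.2648, 0.0436]
ee_rot: [-3.142, 0.0, 2.936]
force: [0.7, 0.1, 0.8]
width: 0.0434
gripper_force: 15.0
```

```bash
python3 -m crank '[{"dx":0,"dy":0,"dz":-0.001,"twist":0,"grip":-0.5},{"dx":0,"dy":0,"dz":-0.001,"twist":0,"grip":-0.5},{"dx":0,"dy":0,"dz":-0.002,"twist":0,"grip":-0.5},{"dx":0,"dy":0,"dz":-0.002,"twist":0,"grip":-0.5},{"dx":0,"dy":0,"dz":-0.002,"twist":0,"grip":-0.5}]'
python3 -m crank '[{"dx":0,"dy":0,"dz":-0.001,"twist":0,"grip":-0.5},{"dx":0,"dy":0,"dz":-0.001,"twist":0,"grip":-0.5},{"dx":0,"dy":0,"dz":-0.001,"twist":0,"grip":-0.5},{"dx":0,"dy":0,"dz":-0.001,"twist":0,"grip":-0.5},{"dx":0,"dy":0,"dz":-0.001,"twist":0,"grip":-0.5}]'
```

```text
t: 9.98
eef_pos: [0.5113, -0.2647, 0.0415]
ee_rot: [3.142, -0.0, 2.936]
force: [0.5, 0.3, -0.8]
width: 0.0436
gripper_force: 15.0
t: 10.4
eef_pos: [0.5114, -0.2648, 0.0406]
ee_rot: [3.142, 0.0, 2.936]
force: [-0.9, -0.4, -0.1]
width: 0.0431
gripper_force: 15.0
```

```bash
python3 -m crank '[{"dx":0,"dy":0,"dz":-0.0005,"twist":0,"grip":-0.5},{"dx":0,"dy":0,"dz":-0.001,"twist":0,"grip":-0.5},{"dx":0,"dy":0,"dz":-0.001,"twist":0,"grip":-0.5},{"dx":0,"dy":0,"dz":-0.001,"twist":0,"grip":-0.5},{"dx":0,"dy":0,"dz":-0.001,"twist":0,"grip":-0.5}]'
python3 -m crank '[{"dx":0,"dy":0,"dz":-0.0005,"twist":0,"grip":-0.5},{"dx":0,"dy":0,"dz":-0.0005,"twist":0,"grip":-0.5},{"dx":0,"dy":0,"dz":-0.0005,"twist":0,"grip":-0.5},{"dx":0,"dy":0,"dz":-0.0005,"twist":0,"grip":-0.5},{"dx":0,"dy":0,"dz":-0.0005,"twist":0,"grip":-0.5}]'
```

```text
t: 10.82
eef_pos: [0.5114, -0.2649, 0.0403]
ee_rot: [-3.141, 0.0, 2.936]
force: [-1.8, 0.9, 5.9]
width: 0.0431
gripper_force: 15.0
t: 11.23
eef_pos: [0.5114, -0.2649, 0.0403]
ee_rot: [-3.141, 0.001, 2.936]
force: [-3.4, 2.6, 11.0]
width: 0.0432
gripper_force: 15.0
```

Contact came at z=0.0403, matching floor height. Easing off the pressure and releasing.

```bash
python3 -m crank '[{"dx":0,"dy":0,"dz":0.001,"twist":0,"grip":-0.5},{"dx":0,"dy":0,"dz":0.001,"twist":0,"grip":-0.5},{"dx":0,"dy":0,"dz":0.001,"twist":0,"grip":0.1},{"dx":0,"dy":0,"dz":0.001,"twist":0,"grip":0.2},{"dx":0,"dy":0,"dz":0.001,"twist":0,"grip":0.3}]' 5
python3 -m crank '[{"dx":0,"dy":0,"dz":0,"twist":0,"grip":0.5},{"dx":0,"dy":0,"dz":0,"twist":0,"grip":0.6},{"dx":0,"dy":0,"dz":0,"twist":0,"grip":0.6},{"dx":0,"dy":0,"dz":0,"twist":0,"grip":0.6},{"dx":0,"dy":0,"dz":0,"twist":0,"grip":0.6}]'
python3 -m crank '[{"dx":0,"dy":0,"dz":0.015,"twist":0,"grip":0.6},{"dx":0,"dy":0,"dz":0.04,"twist":0,"grip":0.6},{"dx":0,"dy":0,"dz":0.07,"twist":0,"grip":0.6},{"dx":0,"dy":0,"dz":0.11,"twist":0,"grip":0.6},{"dx":0,"dy":0,"dz":0.15,"twist":0,"grip":0.6}]'
python3 -m crank '[{"dx":0.02,"dy":0,"dz":0,"twist":0,"grip":0.6},{"dx":0.04,"dy":0,"dz":0.02,"twist":0,"grip":0.6},{"dx":0.06,"dy":0,"dz":0.03,"twist":0,"grip":0.6},{"dx":0.06,"dy":0,"dz":0.03,"twist":0,"grip":0.6},{"dx":0.06,"dy":0,"dz":0.03,"twist":0,"grip":0.6}]'
python3 - <<'E'
from h import *
import json
s=arm.get_state();im=arm.grab_frame("wrist")[:,:,::-1];cv2.imwrite("pics/w7.png",im[:300,150:500].repeat(2,0).repeat(2,1))
json.dump({k:np.array(s[k]).tolist() for k in("eef_pos","ee_rot","q")},open("s7.json","w"));print(s["eef_pos"],s["ee_rot"],s["force"])
E
```

```text
t: 11.65
eef_pos: [0.5113, -0.2647, 0.0399]
ee_rot: [-3.142, -0.0, 2.936]
force: [-0.5, 0.2, 0.4]
width: 0.0542
gripper_force: 0.0
t: 12.07
eef_pos: [0.5114, -0.2648, 0.0401]
ee_rot: [-3.142, -0.0, 2.936]
force: [-0.1, -0.2, -0.5]
width: 0.0701
gripper_force: 0.0
t: 12.48
eef_pos: [0.5105, -0.2646, 0.1911]
ee_rot: [-3.142, -0.002, 2.936]
force: [1.9, 0.3, -0.1]
width: 0.0702
gripper_force: 0.0
t: 12.9
eef_pos: [0.572, -0.2646, 0.22]
ee_rot: [3.141, 0.0, 2.936]
force: [-1.1, 0.9, -1.2]
width: 0.0703
gripper_force: 0.0
[ 0.57200358 -0.26457525  0.22000165] [3.14136620e+00 3.59699308e-04 2.93588730e+00] [-1.12511682  0.86460514 -1.22292215]
```

View pics/w7.png

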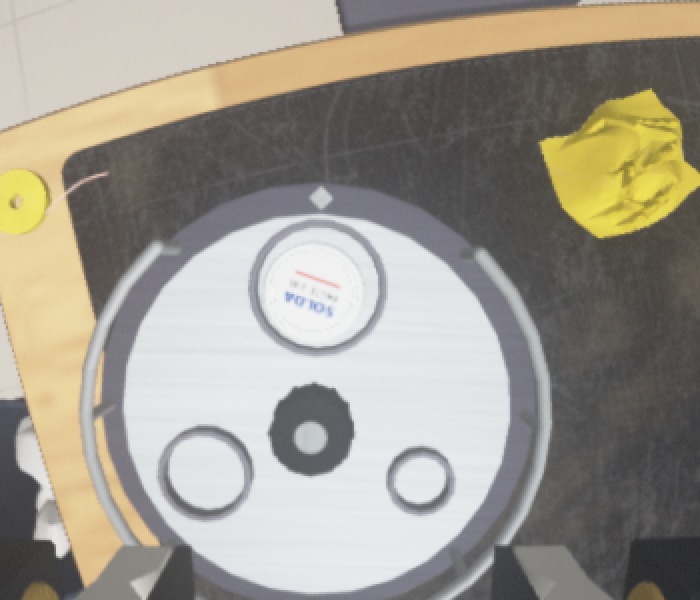

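The jar stands in the cup. Cup rim centre is at (308.8,144), stud at (310.5,99), knob cap at (305.5,218.5). Last angle check.

Run:
```python
from h import *
import json
s=json.load(open("s7.json"))
k=wrist(305.5,218.5,.07,s);print("knob",k)
for n,p in[("cup",wrist(308.8,144,.032,s)),("stud",wrist(310.5,99,.005,s)),("e1",wrist(231,121,.048,s)),("e2",wrist(389,124,.048,s)),("jar lid",wrist(307.5,145,.063,s))]:
    for a in(k,np.array([.5695,-.2783])):
        d=p-a;print(n,p.round(4),np.hypot(*d).round(4),np.degrees(np.arctan2(d[1],d[0])).round(2))
```

```text
knob [ 0.56961721 -0.27776381]
cup [ 0.5095 -0.2632] 0.0618 166.38
cup [ 0.5095 -0.2632] 0.0619 165.88
stud [ 0.4663 -0.2533] 0.1062 166.65
stud [ 0.4663 -0.2533] 0.1062 166.35
e1 [ 0.4729 -0.3261] 0.1081 -153.45
e1 [ 0.4729 -0.3261] 0.1077 -153.68
e2 [ 0.5052 -0.1893] 0.1095 126.08
e2 [ 0.5052 -0.1893] 0.1098 125.86
jar lid [ 0.5092 -0.2632] 0.0621 166.47
jar lid [ 0.5092 -0.2632] 0.0621 165.96
```

The cup is within about 0.4° of the middle of the gap, and the jar lid's centre matches a seated jar. Handing in.

```bash
python3 -c "
from station import arm
print(arm.job_done())"
```

```text
the job is handed in; nothing more can be done
None
```

I turned the widest cup to within about 0.5° of the middle of the gap, set the large jar down upright on the cup's floor, drew the arm clear and handed the job in at about 13 s.

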